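# Load the ball dish and present it to the funnel

## Robot

A 6-joint arm with a two-finger parallel gripper is mounted at the origin on the work surface. World frame = base frame: x ahead of the robot, y to its left, z up, the work surface at z = 0. Lengths are in mm, angles in degrees, forces in N, time in s.
With the tool pointing down it reaches from about 350 to 925 mm from the base axis. Payload 6.4 kg.
Tool frame: the origin (TCP) lies on the centre line of the jaws, within the pads' length; the fingertips stand 25 mm ahead of it and the grasp point (between the pads) lies 6 mm ahead of it (robot.nose_length is the distance from the TCP to the fingertips, in mm); z points along the fingers, y is the line along which they close (so a half turn about z gives the same grasp; the last joint's range is limited). The gripper opens to 94 mm and grips with 3 to 60 N. Pads are 16 mm wide; open, the fingers measure 119 mm over their backs; the gripper's body (75 mm by 177 mm) begins 78 mm behind the grasp point.
Start: joints at [-78.845, 14.043, 89.255, -0, 76.702, -9.975], TCP at [234.328, -606.304, 230.455] pointing down, gripper open.
Joint ranges: [-179.41, 179.41], [-58.25, 129.5], [7.25, 145.43], [-54.29, 234.29], [11.92, 165.04], [-157.13, 157.13]. Speed limits (degrees/s): [147.25, 147.25, 180, 180, 180, 180].

## Interface

Orientations are given as [roll, pitch, yaw] about the fixed x, y, z axes, in that order (R = Rz(yaw) Ry(pitch) Rx(roll)).
In Python, from cell import robot gives the robot as it stands.
- The arm moves only by the tool arm_command, never from a script. Its argument "series" is one flat list of numbers, 7 for each row, row after row: the shift along the tool's x, y, z in m, then the turn, a rotation vector about the tool's x, y, z in rad, then the closure in counts, from 0 (fully open) to 255 (shut). In form: [x, y, z, wx, wy, wz, hand, x, y, z, wx, wy, wz, hand, ...]. A call has 1 to 8 rows; each row is the pose to reach, as a shift and turn from the pose commanded when the call began, along the tool's axes at that moment; what a row does not reach only later rows make up. A row lasts 1/8 s, in which the tool goes at most 62.5 mm and 10.7 degrees, less where a joint would pass 70% of its speed; a pose out of reach is approached as far as the arm can. A call with a gripper value outside its range is refused whole. The fingers move at their own pace and stop on an object; the grip force is fixed at half the most. Time passes only in rows, so rows that repeat a pose let the fingers close. It gives the time, the measured TCP pose, the force, the opening and the grip force at its end, in the units of the state.
- robot.observe(): the state, without advancing time (a new reading comes with each control period).
- robot.grab_frame(name): name is "scene" or "top" or "wrist"; returns a dict with "img" (420x560x3 uint8, blue, green, red), "K" (3x3 intrinsics, pixels), "cam_to_world" (4x4, takes a point from camera to world coordinates); the wrist camera has in their place "mount" (4x4, takes a point from camera to tool coordinates, whose origin is the TCP and whose axes are the flange's). Camera axes: x right, y down, z forward; pixel columns grow to the right and rows downward; lengths in mm; the calibration is good to about 2 mm. The wrist camera is an equidistant fisheye: a pixel r from the principal point sees the ray r / f radians off the axis. A picture is of the moment at which its call begins: read the wrist's pose just before it. There is no depth.
- robot.job_done(): hands the job in; it is judged then, once.
The state is a dict: "clock": time; "qpos": joint angles; "dq": joint speeds; "joint_torque": joint torques, N m; "eef_pos": TCP position; "tool_rot": TCP orientation; "contact_force": force on the tool from outside, world axes, zero at the start; "wrist_torque": the same for the moment, N m; "opening": opening from 0.0 (shut) to 1.0 (fully open); "grasp_force": force on a finger pad.
Only numpy, scipy, OpenCV 4.12 (cv2) and the standard library are available. Lean on these libraries where they do the work, as an engineer would, in place of code of your own. Each camera call takes 0.05 s, during which the arm holds its last target. There are 200 camera calls.

## Task

Take the steel bearing ball off its post and drop it into the dish that stands on the aluminium block. Then lift the dish by its bridge handle and turn it a quarter turn so that its spout points at the jar with the funnel, keeping the dish level and the ball in the middle of it. Finish while still holding the dish level and still like that, about a hand's breadth (80 mm) above its block, and leave the tin, wrench and flanged nut where they are.

Things in the scene. Friction and masses are not known exactly. Their poses are not given: they have to be found in the camera images.
- rest: fixed square aluminium block, 110 x 110 mm, 30 mm high; origin at the centre of its underside on the bench, so its top is at 30 mm; x and y along its sides, z up. The dish stands centred on it; the jar with the funnel stands 170 mm from its centre along its +y or its -y
- dish_grip (a point): centre of the bridge handle's bar of the dish. The bar is black, 14 mm thick (along x), 142 mm long (along y), 22 mm tall, and crosses over the middle of the dish on two uprights, 14 x 4 mm, at y = +/-69 mm. Axes: x towards the spout, y along the bar, z up. Lies 85 mm above the underside of the dish, 115 mm above the bench at the start; the bar's underside is 74 mm above the underside of the dish. The loose dish weighs 0.16 to 0.3 kg
- dish_center (a point): lowest point of the inside of the dish, on its axis, 9 mm above its underside and 76 mm below dish_grip; axes as dish_grip. Round steel dish, 134 mm outer diameter, inside radius 64 mm, inside a shallow cone rising at 9 degrees to an upright rim whose top is 34 mm above the underside; foot 80 mm diameter
- dish_spout (a point): outer end of the dish's open spout (a 34 mm wide steel trough sticking out of the rim), 100 mm from the dish's axis along its x, 34 mm above its underside; at the start it points roughly to -x of the block
- ball_center (a point): centre of the steel bearing ball, 22 mm diameter, about 44 g; at the start loose in the ring seat at the top of the post, 55 mm above the bench. Rolls freely
- post: fixed slim steel post for the ball: ring seat 18 mm diameter with 46 mm high top, round base 60 mm diameter and 8 mm high; origin at the centre of its underside
- jar: fixed clear jar, 66 mm diameter, with an open aluminium funnel on top, 84 mm diameter at the top, 90 mm high in all; origin at the centre of its underside
- tin: bystander: loose round closed tin, 64 mm diameter, 75 mm high, on the side of the block opposite the jar; origin at the centre of its underside
- wrench: bystander: loose steel wrench, 200 mm long, lying on the bench to the right
- nut: bystander: loose flanged steel ball nut, flange 64 mm diameter, 50 mm high, standing on the bench to the left; origin at the centre of its underside
Mind the look-alikes: they are no part of the job. There is more than one size of the rest; the job needs the larger.

How it is judged (in metres and radians):
On the way, in this order (a step that is already met when the one before it is completed fails the run):
1. the ball lies in the dish, let go, while the dish still stands on its block (horizontal distance between ball_center and dish_center below 0.02 m and z of ball_center in the frame of dish_center below 0.025 m and contact force between the fingers and ball below 0.05 N and z of dish_center in the frame of rest below 0.045 m), for 0.2 s.
2. the dish is lifted clear of its block with the ball in the middle (z of dish_center in the frame of rest above 0.055 m and horizontal distance between ball_center and dish_center below 0.035 m), for 0.1 s.
At the end, for the whole second after the job is handed in: Fingers hold the dish, underside 40-140 mm above the block, axis within 50 mm of the block's centre, touching neither block nor jar, still, level within 0.1 rad, spout along the block's axis towards the jar within 0.2 rad; ball at rest in it within 20 mm of the middle, untouched by fingers (contact force between the fingers and dish above 1 N and contact force between dish and rest below 0.05 N and contact force between dish and jar below 0.05 N and contact force between ball and dish above 0.1 N and contact force between the fingers and ball below 0.05 N and z of dish_center in the frame of rest between 0.079 and 0.179 m and horizontal distance between dish_center and rest below 0.05 m and angle between dish_center's own z axis and vertical below 0.1 rad and angle between the x axis of dish_center and the y axis of rest, either way round below 0.2 rad and horizontal distance between dish_spout and jar below 0.14 m and horizontal distance between ball_center and dish_center below 0.02 m and z of ball_center in the frame of dish_center below 0.025 m and linear speed of ball below 0.05 m/s and linear speed of dish below 0.03 m/s); the arm keeps its last pose, push and grip.
It fails at once if the ball falls to the bench (height (world z) of ball_center below 0.03 m).
It fails at once if while the dish is off its block the ball is more than 35 mm from the middle of the dish (z of dish_center in the frame of rest above 0.055 m and horizontal distance between ball_center and dish_center above 0.035 m).
It fails at once if the dish is tipped by more than 0.3 rad (angle between dish_center's own z axis and vertical above 0.3 rad).
It fails at once if the tin, wrench or nut is moved more than 30 mm (distance of any of tin, wrench, nut from where it was at the start of the episode above 0.03 m).
It also fails if it takes over 64 s, if anything falls off the work surface, if the arm or the gripper's body presses on something with over 40 N, if the wrist force passes 120 N, or if a joint passes its speed limit or range.

## Working session

There is one attempt and no reset: what is moved stays moved. The work goes in short steps, Python scripts to look and compute and a tool call to move; the robot and the scene stay as the last step left them, time stands still between calls to the robot, and variables do not carry over. Pictures are saved under pics/ and viewed, at most 11 in all, crops included, and the job is handed in when it is done.

Besides the shell and the picture viewer there is one more tool, called after "Call:" as name(argument=value, ...) on one line, values as JSON. arm_command: Moves the arm, as the interface text tells. Its arguments: {"type":"object","properties":{"series":{"type":"array","items":{"type":"number"}}},"required":["series"]}

```bash
mkdir -p pics && ls && python3 - <<'E'
from cell import robot
import cv2
print(robot.observe())
for n in("scene","top"):
    f=robot.grab_frame(n); cv2.imwrite(f"pics/{n}0.png",f["img"]); print(n,f["K"],f["cam_to_world"])
E
```

```text
pics
{'clock': 0.0, 'qpos': array([-7.88447573e+01,  1.40836534e+01,  8.93222121e+01, -5.94311145e-04,
        7.67028310e+01, -9.97577949e+00]), 'dq': array([ 0.00325723,  0.08286809,  0.00687523,  0.0526212 , -0.01154687,
       -0.03865006]), 'joint_torque': array([-1.26488976e-03, -4.15837705e+01, -3.14600551e+01,  6.84053334e-02,
        3.31083778e-02, -1.39490135e-04]), 'eef_pos': array([ 234.21660592, -605.75404859,  229.37584937]), 'tool_rot': array([-1.79892847e+02, -1.82602930e-02,  2.11311424e+01]), 'contact_force': array([-0.54092112, -0.2222122 , -0.12799707]), 'wrist_torque': array([ 0.01530743, -0.0126964 , -0.00251121]), 'grasp_force': 0.0, 'opening': 1.0009061800158392}
scene [[441.90098114   0.         277.88658749]
 [  0.         441.90098114 205.39929577]
 [  0.           0.           1.        ]] [[-8.63949352e-01  3.30329566e-01 -3.80097218e-01  9.40388458e+02]
 [ 5.03575016e-01  5.69606904e-01 -6.49584620e-01  7.27607382e+02]
 [ 1.92899365e-03 -7.52615674e-01 -6.58457232e-01  8.18569999e+02]
 [ 0.00000000e+00  0.00000000e+00  0.00000000e+00  1.00000000e+00]]
top [[424.46286838   0.         284.34580366]
 [  0.         424.46286838 207.87876138]
 [  0.           0.           1.        ]] [[ 1.58137038e-02 -9.96533744e-01  8.16726669e-02  4.57798254e+02]
 [-9.99868555e-01 -1.60530260e-02 -2.27440715e-03 -6.09156385e+00]
 [ 3.57761692e-03 -8.16259646e-02 -9.96656612e-01  1.33314311e+03]
 [ 0.00000000e+00  0.00000000e+00  0.00000000e+00  1.00000000e+00]]
```

View pics/top0.png

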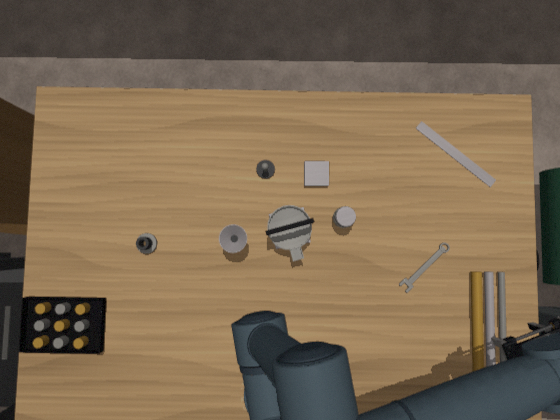

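View pics/scene0.png

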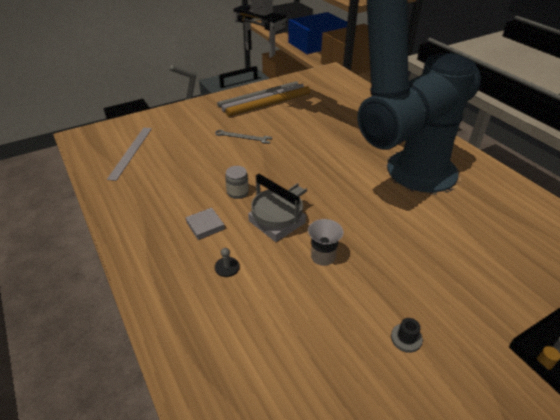

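Top view shows the ball on its post at about (265,169) and the block with the dish at (290,228), spout pointing down at (296,257). The jar is at (233,239), the tin at (345,217), the decoy plate at (317,173) and the nut at (147,243). Spout must turn from about -x to +y, which is clockwise from above.

```bash
cat > h.py <<'E'
import numpy as np, cv2
from cell import robot
from scipy.spatial.transform import Rotation as R
def pose():
    s=robot.observe(); T=np.eye(4); T[:3,:3]=R.from_euler('xyz',s["tool_rot"],degrees=True).as_matrix(); T[:3,3]=s["eef_pos"]; return T
def snap(n,tag):
    P=pose(); f=robot.grab_frame(n); cv2.imwrite(f"pics/{tag}.png",f["img"])
    f["T"]=P@f["mount"] if n=="wrist" else f["cam_to_world"]; f["fish"]=n=="wrist"; np.save(f"pics/{tag}.npy",f,allow_pickle=True); return f
def load(tag): return np.load(f"pics/{tag}.npy",allow_pickle=True).item()
def ray(f,u,v):
    K=f["K"]; x=(u-K[0,2])/K[0,0]; y=(v-K[1,2])/K[1,1]
    if f["fish"]:
        r=np.hypot(x,y); s=np.sin(r)/r if r>1e-9 else 1; d=np.array([x*s,y*s,np.cos(r)])
    else: d=np.array([x,y,1.])
    return f["T"][:3,3],f["T"][:3,:3]@d
def onz(f,u,v,z):
    o,d=ray(f,u,v); return (o+d*(z-o[2])/d[2])[:2].round(1)
def black(img,box,thr=45):
    "long thin dark bar: minAreaRect of the largest dark blob in box u0,v0,u1,v1"
    u0,v0,u1,v1=box; m=(img[v0:v1,u0:u1].max(2)<thr).astype(np.uint8)
    c=max(cv2.findContours(m,0,cv2.CHAIN_APPROX_NONE)[0],key=cv2.contourArea)
    return cv2.boxPoints(cv2.minAreaRect(c))+[u0,v0]
def go(xyz,yaw):
    "tool-frame shift (m) and turn (rad) from measured pose to a tool-down pose"
    P=pose(); D=P[:3,:3].T@(np.array(xyz)-P[:3,3]); G=R.from_euler('xyz',[180,0,yaw],degrees=True).as_matrix()
    return (D/1000).round(4),R.from_matrix(P[:3,:3].T@G).as_rotvec().round(4)
E
python3 - <<'E'
from h import *
f=snap("top","top1")
print("ball",onz(f,265,167,57),"jar",onz(f,233,239,85),"tin",onz(f,345,217,75),"nut",onz(f,147,243,30))
b=black(f["img"],(262,205,318,250)); print(b,[onz(f,*p,126) for p in b])
print("spout",onz(f,296,260,60))
p=onz(f,265,167,57); print(go([*p,250],0))
print(robot.grab_frame("wrist")["mount"])
E
```

```text
ball [686.1  51.8] jar [466.1 140.1] tin [ 536.6 -189.5] nut [450.1 408.9]
[[265.73584843 231.07547188]
 [312.09434128 217.83018684]
 [313.18867874 221.6603756 ]
 [266.83018494 234.90566063]] [array([489.8,  43. ]), array([529.6, -88.3]), array([518.7, -91.6]), array([479. ,  39.6])]
spout [406.9 -46.2]
(array([ 0.6586, -0.4506, -0.0196]), array([-0.0014,  0.    ,  0.3688]))
[[ 3.13646468e-05 -9.61584543e-01 -2.74508955e-01  8.06412809e+01]
 [ 9.99999488e-01  3.07917299e-04 -9.64354277e-04  4.02778810e-01]
 [ 1.01183422e-03 -2.74508784e-01  9.61584060e-01 -1.53880514e+02]
 [ 0.00000000e+00  0.00000000e+00  0.00000000e+00  1.00000000e+00]]
```

Call:
arm_command(series=[0.6586, -0.4506, 0.02, 0, 0, 0.07, 0, 0.6586, -0.4506, 0.02, 0, 0, 0.07, 0, 0.6586, -0.4506, 0.02, 0, 0, 0.07, 0, 0.6586, -0.4506, 0.02, 0, 0, 0.07, 0, 0.6586, -0.4506, 0.02, 0, 0, 0.07, 0, 0.6586, -0.4506, 0.02, 0, 0, 0.07, 0, 0.6586, -0.4506, 0.02, 0, 0, 0.07, 0, 0.6586, -0.4506, 0.02, 0, 0, 0.07, 0])

```text
clock: 1.2
eef_pos: [518.2, -192.5, 218.0]
tool_rot: [180.0, -0.0, 17.1]
contact_force: [0.2, 0.1, -0.3]
opening: 1.001
grasp_force: 0.0
```

```bash
python3 - <<'E'
from h import *
print(pose().round(2),go([686,52,210],17))
E
```

```text
[[ 9.6000e-01  2.9000e-01  0.0000e+00  5.1821e+02]
 [ 2.9000e-01 -9.6000e-01 -0.0000e+00 -1.9245e+02]
 [ 0.0000e+00  0.0000e+00 -1.0000e+00  2.1796e+02]
 [ 0.0000e+00  0.0000e+00  0.0000e+00  1.0000e+00]] (array([ 0.2323, -0.1843,  0.008 ]), array([ 0.0003, -0.0002,  0.002 ]))
```

Call:
arm_command(series=[0.231, -0.184, 0.01, 0, 0, 0, 0, 0.231, -0.184, 0.01, 0, 0, 0, 0, 0.231, -0.184, 0.01, 0, 0, 0, 0, 0.231, -0.184, 0.01, 0, 0, 0, 0, 0.231, -0.184, 0.01, 0, 0, 0, 0, 0.231, -0.184, 0.01, 0, 0, 0, 0, 0.231, -0.184, 0.01, 0, 0, 0, 0, 0.231, -0.184, 0.01, 0, 0, 0, 0])

```text
clock: 2.2
eef_pos: [683.5, 48.3, 208.0]
tool_rot: [180.0, 0.0, 17.0]
contact_force: [-0.8, -0.2, -0.2]
opening: 1.001
grasp_force: 0.0
```

```bash
python3 - <<'E'
from h import *
f=snap("wrist","w1"); print(robot.observe()["eef_pos"],f["T"][:3,3],f["K"])
E
```

```text
[683.60655248  48.31118195 208.11605771] [760.81402793  71.61533321 361.89046485] [[325.1922621    0.         277.37177678]
 [  0.         325.1922621  208.13442998]
 [  0.           0.           1.        ]]
```

View pics/w1.png

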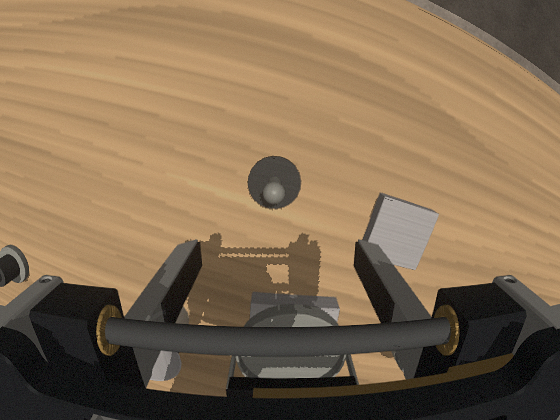

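The wrist view shows the ball at about (274,191) on its dark post base, and the dish at the bottom behind the gripper, near (290,345).

```bash
python3 - <<'E'
from h import *
f=load("w1"); g=cv2.cvtColor(f["img"],cv2.COLOR_BGR2GRAY)[170:215,250:300]
m=(g>95).astype(np.uint8); m[:12]=0
m2=(g>80).astype(np.uint8)
c=cv2.findContours(m2,0,2)[0]
for k in c:
    if cv2.contourArea(k)>60: (x,y),r=cv2.minEnclosingCircle(k); print(x+250,y+170,r,cv2.contourArea(k))
print(onz(f,274,190,57),onz(f,274,191,55)); p=onz(f,274,191,55); print(go([*p,58],17))
c=cv2.HoughCircles(cv2.cvtColor(f["img"],6)[140:230,230:320],cv2.HOUGH_GRADIENT,1,5,param1=80,param2=10,minRadius=6,maxRadius=32); print(c[0,:5]+[230,140,0])
for b in [(274,182)]: print("base",onz(f,*b,8))
E
```

```text
274.5 202.0 27.281044006347656 484.0
274.0 189.73999977111816 12.896129608154297 351.5
[693.8  54.8] [692.4  54.4]
(array([ 0.0102, -0.0033,  0.1501]), array([0.0001, 0.    , 0.0005]))
[[272.5        182.5         27.29999924]
 [278.5        181.5         22.39999962]
 [267.5        184.5         20.79999924]
 [269.5        178.5         21.29999924]
 [280.5        192.5         17.39999962]]
base [691.7  54.7]
```

Call:
arm_command(series=[0.009, -0.0035, 0.1, 0, 0, 0, 0, 0.009, -0.0035, 0.1, 0, 0, 0, 0, 0.009, -0.0035, 0.143, 0, 0, 0, 0, 0.009, -0.0035, 0.143, 0, 0, 0, 150, 0.009, -0.0035, 0.143, 0, 0, 0, 150, 0.009, -0.0035, 0.143, 0, 0, 0, 150, 0.009, -0.0035, 0.143, 0, 0, 0, 150, 0.009, -0.0035, 0.143, 0, 0, 0, 150])

```text
clock: 3.25
eef_pos: [692.0, 55.5, 65.9]
tool_rot: [180.0, -0.1, 17.1]
contact_force: [-0.2, -0.7, -0.6]
opening: 0.504
grasp_force: 0.0
```

```bash
python3 - <<'E'
from h import *
f=snap("wrist","w2"); print(robot.observe()["eef_pos"]); cv2.imwrite("pics/w2c.png",f["img"][150:420])
for z in (55,46): # expected pixel of target
    d=np.linalg.inv(f["T"])@np.array([692,54.5,z,1]); r=np.hypot(d[0],d[1]); t=np.arctan2(r,d[2]); print(f["K"][0,2]+325.19*t*d[0]/r,f["K"][1,2]+325.19*t*d[1]/r)
E
```

```text
[691.79801958  55.53513961  65.54074381]
278.75955956351004 266.2510234631904
278.7074794522535 259.5341633659587
```

View pics/w2c.png

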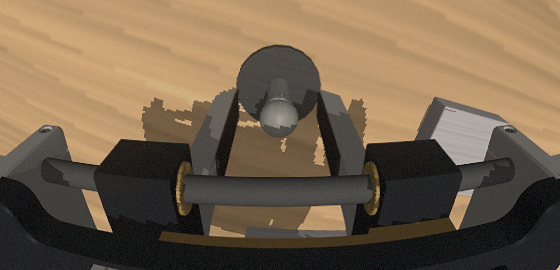

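The ball at full-image (279,267) sits centrally between the fingers, as predicted. Close and lift.

Call:
arm_command(series=[0, 0, 0, 0, 0, 0, 255, 0, 0, 0, 0, 0, 0, 255, 0, 0, 0, 0, 0, 0, 255, 0, 0, 0, 0, 0, 0, 255, 0, 0, 0, 0, 0, 0, 255, 0, 0, -0.005, 0, 0, 0, 255, 0, 0, -0.02, 0, 0, 0, 255, 0, 0, -0.04, 0, 0, 0, 255])

```text
clock: 4.3
eef_pos: [691.5, 55.6, 106.1]
tool_rot: [-180.0, 0.0, 17.1]
contact_force: [0.9, 0.2, -1.2]
opening: 0.215
grasp_force: 30.0
```

Call:
arm_command(series=[0, 0, -0.04, 0, 0, 0, 255, 0, 0, -0.08, 0, 0, 0, 255, 0, 0, -0.12, 0, 0, 0, 255, 0, 0, -0.15, 0, 0, 0, 255, 0, 0, -0.15, 0, 0, 0, 255, 0, 0, -0.15, 0, 0, 0, 255])

```text
clock: 5.05
eef_pos: [690.9, 55.6, 254.0]
tool_rot: [-180.0, 0.1, 17.1]
contact_force: [-0.0, 1.1, -0.7]
opening: 0.217
grasp_force: 30.0
```

```bash
python3 - <<'E'
from h import *
f=snap("top","top2"); s=robot.observe(); print(s["eef_pos"],s["opening"],s["grasp_force"])
g=f["img"]
b=black(g,(262,205,318,250)); c=np.array([onz(f,*p,126) for p in b]); print(c,c.mean(0))
cv2.imwrite("pics/top2c.png",cv2.resize(g[195:270,200:370],None,fx=4.5,fy=4.5,interpolation=cv2.INTER_CUBIC))
# camera above dish at yaw 17 with the dish in sight: camera is 80 ahead along tool x
print(go([504-100,-24-30,300],17))
E
```

```text
[690.62936537  55.61569134 253.04363828] 0.2180506047466027 29.999908804893494
[[490.3  45.5]
 [530.  -87. ]
 [518.3 -90.4]
 [478.7  42. ]] [504.325 -22.475]
(array([-0.3063,  0.0203, -0.0461]), array([-0.0011,  0.0028,  0.0021]))
```

View pics/top2c.png

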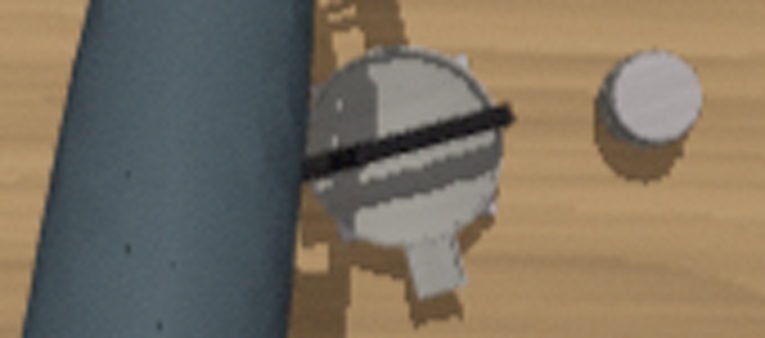

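The dish with its bar shows clearly, and the bar centre is at about (504,-23) with the bar at 107°. The ball is in the grip. Next I go near the dish for a close look.

Call:
arm_command(series=[-0.05, 0.004, -0.027, 0, 0, 0, 255, -0.1, 0.008, -0.027, 0, 0, 0, 255, -0.15, 0.012, -0.027, 0, 0, 0, 255, -0.2, 0.016, -0.027, 0, 0, 0, 255, -0.24, 0.019, -0.027, 0, 0, 0, 255, -0.26, 0.02, -0.027, 0, 0, 0, 255, -0.26, 0.02, -0.027, 0, 0, 0, 255, -0.26, 0.02, -0.027, 0, 0, 0, 255])

```text
clock: 6.1
eef_pos: [449.2, -39.9, 281.2]
tool_rot: [-180.0, 0.0, 17.1]
contact_force: [0.0, 0.6, -0.2]
opening: 0.218
grasp_force: 30.0
```

```bash
python3 - <<'E'
from h import *
f=snap("wrist","w3"); s=robot.observe(); print(s["eef_pos"],s["opening"],s["grasp_force"])
E
```

```text
[449.35159531 -39.8727718  281.37362052] 0.2184609786020704 29.99993920326233
```

View pics/w3.png

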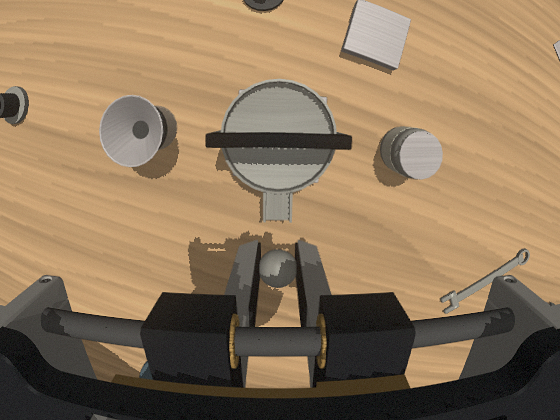

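The wrist view shows the bar from (206,139) to (352,142), spout end at (275,221), funnel rim centre near (131,131), tin top at (414,153) and the ball gripped at (278,268).

```bash
python3 - <<'E'
from h import *
f=load("w3"); b=black(f["img"],(195,120,360,160)); c=np.array([onz(f,*p,126) for p in b]); print(b.round(),c,c.mean(0))
e=c[np.argsort(c[:,1])]; d=e[2:].mean(0)-e[:2].mean(0); print("bar len",np.hypot(*d),"ang",np.degrees(np.arctan2(d[1],d[0])))
# rim ellipse pts left/right/top/bottom at z=64
P=[onz(f,u,v,64) for u,v in((222,138),(336,138),(279,80),(279,194))]; print("rim",P,np.mean(P,0))
j=onz(f,131,131,90); print("jar",j); sp=onz(f,275.5,221,64); print("spout",sp)
o=c.mean(0)
for n,p in(("jar",j),("spout",sp),("tin",onz(f,413,153,75))): v=p-o; print(n,np.hypot(*v),np.degrees(np.arctan2(v[1],v[0])))
E
```

```text
[[211. 147.]
 [211. 132.]
 [350. 134.]
 [350. 148.]] [[481.5  37. ]
 [495.2  40.7]
 [533.4 -86.8]
 [519.9 -91.3]] [507.5 -25.1]
bar len 133.51142273228908 ang 106.67047097745612
rim [array([485.9,  38. ]), array([524.5, -86.8]), array([567.9,  -5.1]), array([441.8, -44. ])] [505.025 -24.475]
jar [469.7 139.2]
spout [408.8 -49.8]
jar 168.5922002940824 102.95640772397124
spout 101.7436975935119 -165.95009842041017
tin 156.81683583085075 -78.37478627868475
```

Call:
arm_command(series=[0.04, 0.001, 0, 0, 0, 0, 255, 0.082, 0.0015, 0, 0, 0, 0, 255, 0.082, 0.0015, 0.04, 0, 0, 0, 255, 0.082, 0.0015, 0.08, 0, 0, 0, 255, 0.082, 0.0015, 0.12, 0, 0, 0, 255, 0.082, 0.0015, 0.12, 0, 0, 0, 255, 0.082, 0.0015, 0.12, 0, 0, 0, 255])

```text
clock: 7.02
eef_pos: [528.9, -17.4, 163.3]
tool_rot: [179.9, -0.1, 17.1]
contact_force: [-0.4, -0.6, 0.5]
opening: 0.217
grasp_force: 30.0
```

```bash
python3 - <<'E'
from h import *
print(robot.observe()["eef_pos"],go([528.5,-17.2,75],17))
E
```

```text
[528.94854017 -17.42984705 163.27452188] (array([-0.0005, -0.0004,  0.0883]), array([ 0.0009, -0.0015,  0.0025]))
```

Call:
arm_command(series=[0, 0, 0.03, 0, 0, 0, 255, 0, 0, 0.06, 0, 0, 0, 255, 0, 0, 0.08, 0, 0, 0, 255, 0, 0, 0.088, 0, 0, 0, 255, 0, 0, 0.088, 0, 0, 0, 255, 0, 0, 0.088, 0, 0, 0, 255])

```text
clock: 7.78
eef_pos: [529.0, -17.7, 75.5]
tool_rot: [179.9, -0.1, 17.1]
contact_force: [-0.3, 0.8, -0.3]
opening: 0.217
grasp_force: 30.0
```

Call:
arm_command(series=[0, 0, 0, 0, 0, 0, 150, 0, 0, 0, 0, 0, 0, 150, 0, 0, 0, 0, 0, 0, 150, 0, 0, 0, 0, 0, 0, 150, 0, 0, -0.03, 0, 0, 0, 150, 0, 0, -0.07, 0, 0, 0, 150, 0, 0, -0.12, 0, 0, 0, 150, 0, 0, -0.16, 0, 0, 0, 150])

```text
clock: 8.78
eef_pos: [528.0, -17.5, 236.1]
tool_rot: [180.0, -0.1, 17.1]
contact_force: [0.3, -0.6, -0.7]
opening: 0.412
grasp_force: 0.0
```

Call:
arm_command(series=[-0.04, 0, -0.04, 0, 0, 0, 0, -0.08, 0, -0.04, 0, 0, 0, 0, -0.08, 0, -0.04, 0, 0, 0, 0, -0.08, 0, -0.04, 0, 0, 0, 0, -0.08, 0, -0.04, 0, 0, 0, 0, -0.08, 0, -0.04, 0, 0, 0, 0])

```text
clock: 9.52
eef_pos: [451.7, -40.8, 273.6]
tool_rot: [-180.0, 0.0, 17.2]
contact_force: [0.4, 0.2, 1.1]
opening: 0.991
grasp_force: 0.0
```

```bash
python3 - <<'E'
from h import *
f=snap("wrist","w4"); s=robot.observe(); print(s["eef_pos"],s["opening"],s["clock"])
b=black(f["img"],(195,80,360,220)); c=np.array([onz(f,*p,126) for p in b]); print(b.round(),c.mean(0)); print(go([505.5,-24,200],107))
E
```

```text
[451.62329984 -40.81733124 273.57850955] 0.9986947503732946 9.575
[[203. 150.]
 [203. 134.]
 [351. 136.]
 [351. 151.]] [507.3  -23.15]
(array([ 0.0565, -0.0001,  0.0735]), array([-1.0000e-03,  1.0000e-04, -1.5682e+00]))
```

View pics/w4.png

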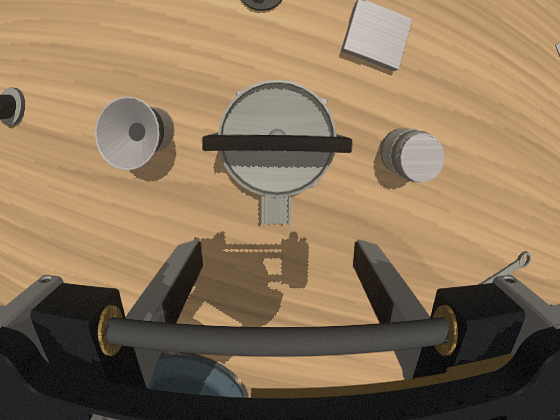

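The ball peeks out at (277,132) behind the bar's middle, so it lies at the dish centre. Turn 90° and go above the bar.

Call:
arm_command(series=[0.02, 0, 0, 0, 0, -0.18, 0, 0.04, 0, 0, 0, 0, -0.36, 0, 0.056, 0, 0, 0, 0, -0.54, 0, 0.056, 0, 0.02, 0, 0, -0.72, 0, 0.056, 0, 0.04, 0, 0, -0.9, 0, 0.056, 0, 0.06, 0, 0, -1.08, 0, 0.056, 0, 0.06, 0, 0, -1.26, 0, 0.056, 0, 0.06, 0, 0, -1.44, 0])

```text
clock: 10.58
eef_pos: [504.8, -24.3, 213.3]
tool_rot: [-179.9, -0.0, 100.0]
contact_force: [-0.4, 0.3, 0.3]
opening: 1.001
grasp_force: 0.0
```

Call:
arm_command(series=[0, 0, 0, 0, 0, -0.13, 0, 0, 0, 0, 0, 0, -0.13, 0, 0, 0, 0, 0, 0, -0.13, 0, 0, 0, 0, 0, 0, -0.13, 0])

```text
clock: 11.08
eef_pos: [504.9, -24.5, 213.9]
tool_rot: [-180.0, -0.0, 107.0]
contact_force: [-0.0, -0.1, -0.2]
opening: 1.0
grasp_force: 0.0
```

```bash
python3 - <<'E'
from h import *
f=snap("wrist","w5"); s=robot.observe(); print(s["eef_pos"],s["tool_rot"],s["qpos"].round(1))
for thr in (35,45):
    b=black(f["img"],(220,0,330,330),thr); print(b.round())
print(go([505.5,-24,121],106.7))
E
```

```text
[504.85497093 -24.46532339 213.90510843] [-1.79996927e+02 -2.29233153e-03  1.07032176e+02] [-15.6  -4.7 111.    0.   73.7 -32.7]
[[270. 169.]
 [286. 169.]
 [286. 241.]
 [270. 241.]]
[[270. 297.]
 [270. 131.]
 [287. 131.]
 [287. 297.]]
(array([0.0003, 0.0008, 0.0929]), array([-0.0001, -0.    ,  0.0058]))
```

View pics/w5.png

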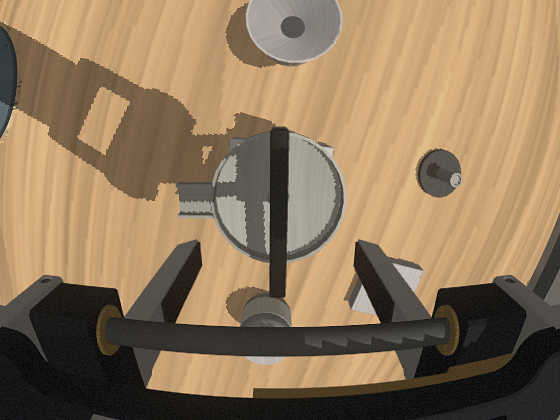

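The bar runs upright at u≈278 from v≈127 to 297, centred between the fingers. The spout points left at (180,200) and the jar is at the top, as it should be. Quick check of the bar's centre, then descend.

```bash
python3 - <<'E'
from h import *
f=load("w5"); a=onz(f,280,128,126); b=onz(f,278,297,126); d=a-b; print(a,b,(a+b)/2,np.hypot(*d),np.degrees(np.arctan2(d[1],d[0])))
j=onz(f,293,22,90); print("jar",j, "post", onz(f,440,173,8)); 
for c in((333,151),(232,143)): print("corner",onz(f,*c,30))
E
```

```text
[486.1  45.4] [526.  -89.8] [506.05 -22.2 ] 140.96471189627565 106.44229675168079
jar [469.9 136.7] post [688.9  54.9]
corner [547.8  36.7]
corner [444.4  13.7]
```

Call:
arm_command(series=[0, 0, 0.04, 0, 0, 0.006, 0, 0, 0.0005, 0.07, 0, 0, 0.006, 0, 0, 0.0005, 0.093, 0, 0, 0.006, 0, 0, 0.0005, 0.093, 0, 0, 0.006, 0, 0, 0.0005, 0.093, 0, 0, 0.006, 0, 0, 0.0005, 0.093, 0, 0, 0.006, 0])

```text
clock: 11.88
eef_pos: [506.2, -24.6, 122.4]
tool_rot: [179.9, 0.1, 106.7]
contact_force: [0.6, 0.0, -0.4]
opening: 1.0
grasp_force: 0.0
```

Call:
arm_command(series=[0.001, 0, 0.001, 0, 0, 0, 120, 0.001, 0, 0.001, 0, 0, 0, 180, 0.001, 0, 0.001, 0, 0, 0, 195, 0.001, 0, 0.001, 0, 0, 0, 205, 0.001, 0, 0.001, 0, 0, 0, 215, 0.001, 0, 0.001, 0, 0, 0, 225, 0.001, 0, 0.001, 0, 0, 0, 255, 0.001, 0, 0.001, 0, 0, 0, 255])

```text
clock: 12.88
eef_pos: [505.0, -23.4, 119.9]
tool_rot: [-180.0, -0.0, 106.7]
contact_force: [-0.6, 0.4, 0.0]
opening: 0.187
grasp_force: 0.0
```

Call:
arm_command(series=[0, 0, 0, 0, 0, 0, 255, 0, 0, 0, 0, 0, 0, 255, 0, 0, 0, 0, 0, 0, 255, 0, 0, 0, 0, 0, 0, 255])

```text
clock: 13.38
eef_pos: [505.0, -23.4, 119.9]
tool_rot: [180.0, -0.0, 106.7]
contact_force: [1.1, 0.7, -0.6]
opening: 0.149
grasp_force: 30.0
```

```bash
python3 - <<'E'
from h import *
f=snap("wrist","w6"); g=f["img"]; cv2.imwrite("pics/w6c.png",cv2.resize(g[100:330,130:430],None,fx=2.5,fy=2.5))
E
```

```text
(no output)
```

View pics/w6c.png

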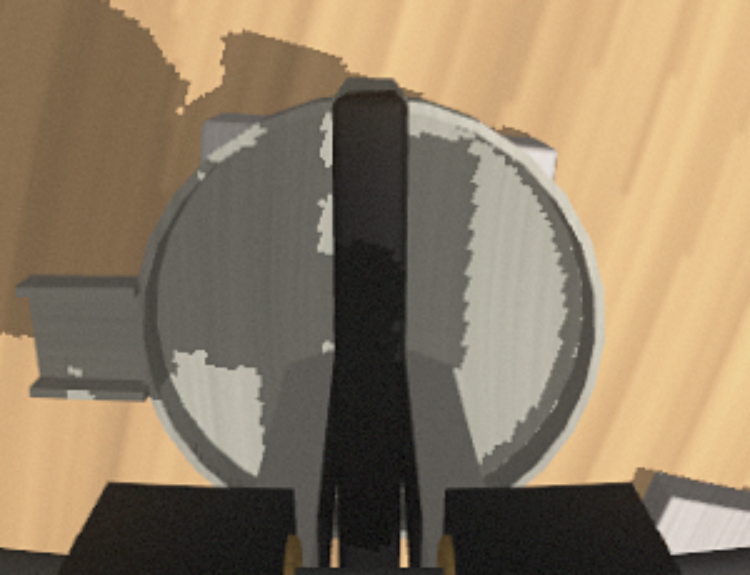

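The bar is gripped between the fingers at 14 mm opening. The ball is hidden under the bar and none lies elsewhere in the dish. Lift smoothly.

Call:
arm_command(series=[0, 0, -0.001, 0, 0, 0, 255, 0, 0, -0.003, 0, 0, 0, 255, 0, 0, -0.006, 0, 0, 0, 255, 0, 0, -0.01, 0, 0, 0, 255, 0, 0, -0.015, 0, 0, 0, 255, 0, 0, -0.02, 0, 0, 0, 255, 0, 0, -0.025, 0, 0, 0, 255, 0, 0, -0.03, 0, 0, 0, 255])

```text
clock: 14.42
eef_pos: [505.0, -23.4, 150.3]
tool_rot: [180.0, 0.0, 106.7]
contact_force: [0.2, -1.0, -3.2]
opening: 0.15
grasp_force: 30.0
```

Call:
arm_command(series=[0, 0, -0.006, 0, 0, 0, 255, 0, 0, -0.014, 0, 0, 0, 255, 0, 0, -0.022, 0, 0, 0, 255, 0, 0, -0.03, 0, 0, 0, 255, 0, 0, -0.038, 0, 0, 0, 255, 0, 0, -0.044, 0, 0, 0, 255, 0, 0, -0.048, 0, 0, 0, 255, 0, 0, -0.05, 0, 0, 0, 255])

```text
clock: 15.42
eef_pos: [505.0, -23.4, 200.1]
tool_rot: [180.0, 0.0, 106.7]
contact_force: [0.3, 0.1, -2.7]
opening: 0.15
grasp_force: 30.0
```

```bash
python3 - <<'E'
from h import *
f=snap("scene","s7"); s=robot.observe(); print(s["eef_pos"],s["tool_rot"],s["opening"],s["contact_force"],s["wrist_torque"])
g=f["img"]; cv2.imwrite("pics/s7c.png",cv2.resize(g[120:280,180:380],None,fx=3.5,fy=3.5,interpolation=cv2.INTER_CUBIC))
E
```

```text
[505.09904676 -23.41683769 200.22130186] [1.79986513e+02 7.55877125e-03 1.06728921e+02] 0.14815071686396136 [-0.35306785  0.27887412 -2.6429614 ] [ 0.00176708 -0.12275243 -0.02618999]
```

View pics/s7c.png

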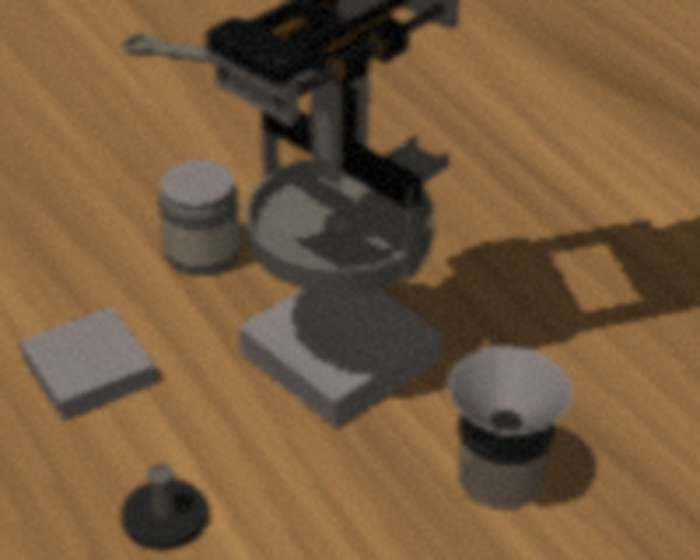

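The dish hangs level above its block, the post is empty, and nothing else has moved. Now a slow clockwise turn of 93.5° (+1.632 rad about tool z).

Call:
arm_command(series=[0, 0, 0, 0, 0, 0.015, 255, 0, 0, 0, 0, 0, 0.045, 255, 0, 0, 0, 0, 0, 0.09, 255, 0, 0, 0, 0, 0, 0.15, 255, 0, 0, 0, 0, 0, 0.22, 255, 0, 0, 0, 0, 0, 0.29, 255, 0, 0, 0, 0, 0, 0.36, 255, 0, 0, 0, 0, 0, 0.43, 255])

```text
clock: 16.48
eef_pos: [504.9, -23.3, 199.7]
tool_rot: [-180.0, -0.0, 81.9]
contact_force: [0.1, -0.5, -3.0]
opening: 0.148
grasp_force: 30.0
```

Call:
arm_command(series=[0, 0, 0, 0, 0, 0.07, 255, 0, 0, 0, 0, 0, 0.14, 255, 0, 0, 0, 0, 0, 0.21, 255, 0, 0, 0, 0, 0, 0.28, 255, 0, 0, 0, 0, 0, 0.35, 255, 0, 0, 0, 0, 0, 0.42, 255, 0, 0, 0, 0, 0, 0.49, 255, 0, 0, 0, 0, 0, 0.56, 255])

```text
clock: 17.48
eef_pos: [504.9, -23.4, 199.7]
tool_rot: [-180.0, 0.0, 49.8]
contact_force: [0.3, -0.1, -2.7]
opening: 0.146
grasp_force: 30.0
```

Call:
arm_command(series=[0, 0, 0, 0, 0, 0.07, 255, 0, 0, 0, 0, 0, 0.14, 255, 0, 0, 0, 0, 0, 0.21, 255, 0, 0, 0, 0, 0, 0.28, 255, 0, 0, 0, 0, 0, 0.35, 255, 0, 0, 0, 0, 0, 0.42, 255, 0, 0, 0, 0, 0, 0.48, 255, 0, 0, 0, 0, 0, 0.53, 255])

```text
clock: 18.48
eef_pos: [504.9, -23.4, 199.7]
tool_rot: [-180.0, 0.0, 19.5]
contact_force: [0.2, -0.1, -2.7]
opening: 0.148
grasp_force: 30.0
```

Call:
arm_command(series=[0, 0, 0, 0, 0, 0.045, 255, 0, 0, 0, 0, 0, 0.08, 255, 0, 0, 0, 0, 0, 0.1, 255, 0, 0, 0, 0, 0, 0.112, 255, 0, 0, 0, 0, 0, 0.112, 255, 0, 0, 0, 0, 0, 0.112, 255, 0, 0, 0, 0, 0, 0.112, 255, 0, 0, 0, 0, 0, 0.112, 255])

```text
clock: 19.48
eef_pos: [505.0, -23.4, 200.0]
tool_rot: [180.0, -0.0, 13.2]
contact_force: [0.4, 0.3, -2.6]
opening: 0.149
grasp_force: 30.0
```

Call:
arm_command(series=[0, 0, 0, 0, 0, 0, 255, 0, 0, 0, 0, 0, 0, 255, 0, 0, 0, 0, 0, 0, 255, 0, 0, 0, 0, 0, 0, 255, 0, 0, 0, 0, 0, 0, 255, 0, 0, 0, 0, 0, 0, 255, 0, 0, 0, 0, 0, 0, 255, 0, 0, 0, 0, 0, 0, 255])

```text
clock: 20.48
eef_pos: [505.0, -23.4, 199.9]
tool_rot: [-180.0, -0.0, 13.2]
contact_force: [0.1, -0.4, -3.3]
opening: 0.15
grasp_force: 30.0
```

```bash
python3 - <<'E'
from h import *
f=snap("scene","s8"); s=robot.observe(); print(s["eef_pos"],s["tool_rot"],s["opening"],s["contact_force"],s["wrist_torque"])
w=snap("wrist","w8")["img"]; g=f["img"]; a=cv2.resize(g[120:280,180:380],(500,400),interpolation=cv2.INTER_CUBIC); b=cv2.resize(w[100:340,100:280],(300,400))
cv2.imwrite("pics/s8c.png",np.hstack([a,b]))
E
```

```text
[505.03741212 -23.37857506 199.97367995] [ 1.79998759e+02 -4.54584112e-03  1.32258149e+01] 0.1486062855715008 [ 0.48886612  0.89680458 -2.74768689] [ 0.03355437 -0.01538457  0.07931256]
```

View pics/s8c.png

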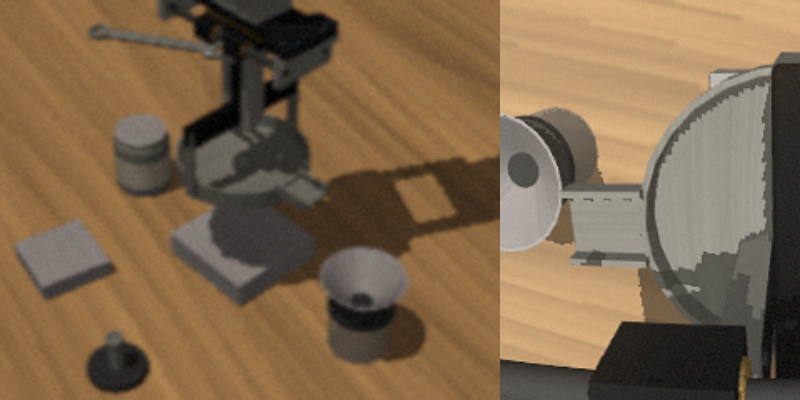

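The spout points at the jar and the dish is level. Settle briefly, then hand in.

Call:
arm_command(series=[0, 0, 0, 0, 0, 0, 255, 0, 0, 0, 0, 0, 0, 255, 0, 0, 0, 0, 0, 0, 255, 0, 0, 0, 0, 0, 0, 255, 0, 0, 0, 0, 0, 0, 255, 0, 0, 0, 0, 0, 0, 255, 0, 0, 0, 0, 0, 0, 255, 0, 0, 0, 0, 0, 0, 255])

```text
clock: 21.58
eef_pos: [505.0, -23.4, 199.9]
tool_rot: [180.0, -0.0, 13.2]
contact_force: [-0.2, 0.0, -2.7]
opening: 0.144
grasp_force: 30.0
```

```bash
python3 -c "
from cell import robot
print(robot.job_done())"
```

```text
the job is handed in; nothing more can be done
None
```

I handed the job in at about 21.6 s with the dish gripped still and level, about 80 mm above its block, its spout pointing at the jar; the ball was last seen in the middle before the lift (hidden under the bar since), and the hand-in returned no verdict.

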